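Tip the carton into its tray

TASK

Put the standing white carton away in the low wooden tray without grasping or lifting it: push it high up with the fingertips so that it topples over the tray's open front and lies flat on the tray floor between the two side rails, then push on its bottom end until its top end sits squarely against the tray's end wall. Leave the pepper mill, the kitchen timer and the dropper bottle standing where they are, and finish clear of everything.

Things in the scene. Friction and masses are not known exactly. Their poses are not given: they have to be found in the camera images.
- carton: closed white carton with a brown panel, about 180 g, loose, 45 mm thick (x), 70 wide (y), 130 tall (z, up at the start). Origin: centre of its underside. Stands on the worktop 12 to 30 mm before the tray's open front, a broad face to it, its +x into the tray within 5 degrees, within 7 mm of the centre line. Pushed near the top it tips over its lower edge; pushed low it slides.
- carton_mid (a point): centre of the carton's volume, 65 mm from its underside along its z
- carton_top (a point): centre of the carton's top end face, 130 mm from its underside along its z
- tray: low wooden tray, fixed, open at the front and above. Origin: centre of its open front edge, at worktop height; +x leads level into the tray to the end wall, z up. Inside 165 mm long, 112 mm wide; floor 4 mm thick, no front lip. Side rails 10 mm thick, tops 16 mm above the worktop; end wall 10 mm thick, top 32 mm above it. The carton fits lying on a broad face, lengthwise.
- tray_end (a point): point at the foot of the end wall's inner face, on the tray's centre line and floor: 165 mm from the tray's origin along its x, 4 mm above the worktop
- pepper_mill: brown wooden pepper mill, 58 mm in diameter, 150 mm tall, loose, behind the tray's end wall; to be left alone. Origin: centre of its underside, z up
- kitchen_timer: round red and white kitchen timer, 61 mm in diameter, 52 mm tall, loose, beside the tray's front corner on its -y side (away from the robot); to be left alone. Origin: centre of its underside, z up
- dropper_bottle: small brown bottle with a black rubber dropper top, 33 mm in diameter, 102 mm tall, loose, farther back on the worktop; to be left alone. Origin: centre of its underside, z up

How it is judged:
By the outcome, as a careful person would: the job done as asked, in the order asked, and still so for the second after the job is handed in, with the robot touching nothing.
It also fails if it takes over 35 s, if anything falls off the work surface, if the arm or the gripper's body presses on something with over 40 N, if the wrist force passes 120 N, or if a joint passes its speed limit or range.

ROBOT

A 6-joint arm with a two-finger parallel gripper is mounted at the origin on a cart in front of the work surface, level with it; the furniture and walls round the work are solid. World frame = base frame: x ahead of the robot, y to its left, z up, the work surface at z = 0. Lengths are in mm, angles in rad, forces in N, time in s.
With the tool pointing down it reaches from about 275 to 750 mm from the base axis. Payload 10.2 kg.
Tool frame: the origin (TCP) lies between the finger pads; the fingertips stand 11 mm ahead of it and the grasp point (between the pads) lies 8 mm behind it; z points along the fingers, y is the line along which they close (so a half turn about z gives the same grasp; the last joint's range is limited). The gripper opens to 85 mm and grips with 20 to 120 N. Pads are 22 mm wide; open, the fingers measure 114 mm over their backs; the gripper's body (76 mm by 85 mm) begins 54 mm behind the grasp point. The pads swing forward as they close: fully open they stand 13 mm farther back than shut.
Start: joints at [-1.345, 0.313, 1.498, -0, 1.331, -0.223], TCP at [227.778, -473.02, 242.294] pointing down, gripper open.
Joint ranges: [-2.94, 2.94], [-0.97, 2.17], [0.19, 2.56], [-1.23, 4.37], [0.02, 3.11], [-2.88, 2.88]. Speed limits (rad/s): [2.39, 2.39, 3.01, 3.14, 3.14, 3.14].

INTERFACE

Orientations are given as a rotation vector (axis times angle).
In Python, from cell import * gives the robot as it stands.
- The arm moves only by the tool step_arm, never from a script. Its argument "motion" is a list of rows, each a list of 7 numbers: the shift along the world's x, y, z in m, then the turn, a rotation vector about the world's x, y, z in rad, then the closure, from 0 (fully open) to 1 (shut). In form: [[x, y, z, ax, ay, az, grip], ...]. A call has 1 to 20 rows; each row is the pose to reach, as a shift and turn from the pose commanded when the call began; what a row does not reach only later rows make up. A row lasts 1/12 s, in which the tool goes at most 41.7 mm and 7.16 degrees, less where a joint would pass 70% of its speed; a pose out of reach is approached as far as the arm can. A call with a gripper value outside its range is refused whole. The fingers move at their own pace and stop on an object; "squeeze" is the grip in N (left out, the last holds). Time passes only in rows, so rows that repeat a pose let the fingers close. It gives the time, the measured TCP pose, the force, the opening and the grip force at its end, in the units of the state.
- get_state(): the state, without advancing time (a new reading comes with each control period).
- read_camera(name): name is "side" or "top" or "wrist"; returns a dict with "image" (480x640x3 uint8, red, green, blue), "range_z" (480x640 float32, mm along the optical axis (not along the pixel's ray), 0 where there is no reading), "mtx" (3x3 intrinsics, pixels), "dist" ([k1, k2, p1, p2, k3] as OpenCV has them; the pictures are not rectified), "world_from_camera" (4x4, takes a point from camera to world coordinates); the wrist camera has in their place "T_tool_cam" (4x4, takes a point from camera to tool coordinates, whose origin is the TCP and whose axes are the flange's). Camera axes: x right, y up, looking along -z (the intrinsics and any distortion apply to the point x, -y, -z); pixel columns grow to the right and rows downward; lengths in mm; the calibration is good to about 2 mm. A picture is of the moment at which its call begins: read the wrist's pose just before it.
- job_done(): hands the job in; it is judged then, once.
The state is a dict: "time_s": time; "joint_positions": joint angles; "joint_velocities": joint speeds; "effort": joint torques, N m; "tool_pos": TCP position; "eef_rot": TCP orientation; "wrist_force": force on the tool from outside, world axes, zero at the start; "ft_torque": the same for the moment, N m; "grip_width": finger opening in mm; "grasp_force": force on a finger pad.
Only numpy, scipy, OpenCV 4.12 (cv2) and the standard library are available. Lean on these libraries where they do the work, as an engineer would, in place of code of your own. Each camera call takes 0.05 s, during which the arm holds its last target. There are 200 camera calls.

## Working session

There is one attempt and no reset: what is moved stays moved. The work goes in short steps, Python scripts to look and compute and a tool call to move; the robot and the scene stay as the last step left them, time stands still between calls to the robot, and variables do not carry over. Pictures are saved under pics/ and viewed, at most 10 in all, crops included, and the job is handed in when it is done.

Besides the shell and the picture viewer there is one more tool, called after "Emit:" as name([rows], argument=value, ...), one row to a line, values as JSON. step_arm: Moves the arm, as the interface text tells. Its arguments: {"type":"object","properties":{"motion":{"type":"array"},"squeeze":{"type":"number"}},"required":["motion"]}

```bash
mkdir -p pics; ls; python3 - <<'E'
from cell import *
import cv2,numpy as np,pickle
s=get_state(); print(s)
d={}
for n in("side","top"):
    c=read_camera(n); d[n]=c
    cv2.imwrite(f"pics/{n}0.png",c["image"][:,:,::-1]); print(n,c["mtx"].tolist(),c["dist"],c["world_from_camera"].round(3).tolist())
pickle.dump(d,open("c0.pkl","wb"))
E
```

```text
pics
{'time_s': 0.0, 'joint_positions': array([-1.34539556e+00,  3.13449145e-01,  1.49842790e+00, -1.40771195e-05,
        1.33101944e+00, -2.23366332e-01]), 'joint_velocities': array([-0.00092695, -0.0010903 ,  0.00080485,  0.00099084,  0.00078841,
        0.00014196]), 'effort': array([-3.53748155e-04, -4.12267935e+01, -2.59743601e+01, -2.02059623e-04,
        4.16290190e-03, -2.13642171e-07]), 'tool_pos': array([ 227.71959341, -472.77000035,  241.73896725]), 'eef_rot': array([-3.06156519e+00, -6.98736371e-01,  2.35497859e-05]), 'wrist_force': array([0.38416852, 0.67787594, 0.50878138]), 'ft_torque': array([-0.00184375, -0.03605075,  0.01420288]), 'grasp_force': 0.0, 'grip_width': 85.27263112985437}
side [[538.2847644493459, 0.0, 320.92089031735117], [0.0, 538.2847644493459, 246.05355013866847], [0.0, 0.0, 1.0]] [-0.06576484  0.          0.          0.          0.        ] [[-0.901, 0.245, -0.359, 222.215], [-0.434, -0.485, 0.759, 833.706], [0.012, 0.839, 0.543, 622.576], [0.0, 0.0, 0.0, 1.0]]
top [[533.8170735760253, 0.0, 326.92190045322326], [0.0, 533.8170735760253, 229.4699083394695], [0.0, 0.0, 1.0]] [0.00684451 0.         0.         0.         0.        ] [[-0.009, 0.997, -0.073, 488.877], [-1.0, -0.01, -0.017, 146.506], [-0.018, 0.073, 0.997, 1211.692], [0.0, 0.0, 0.0, 1.0]]
```

View pics/side0.png

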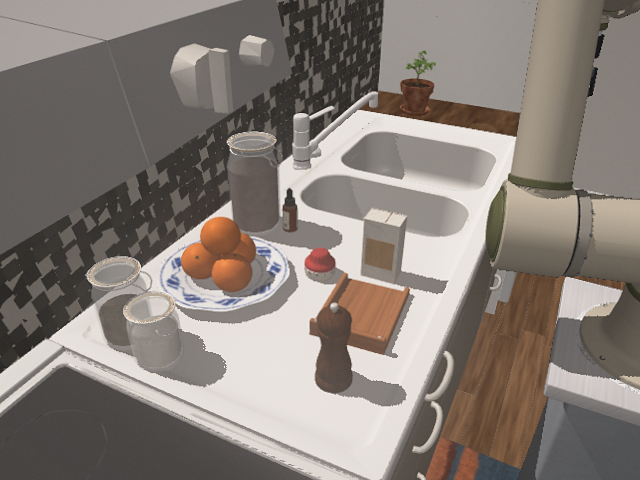

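View pics/top0.png

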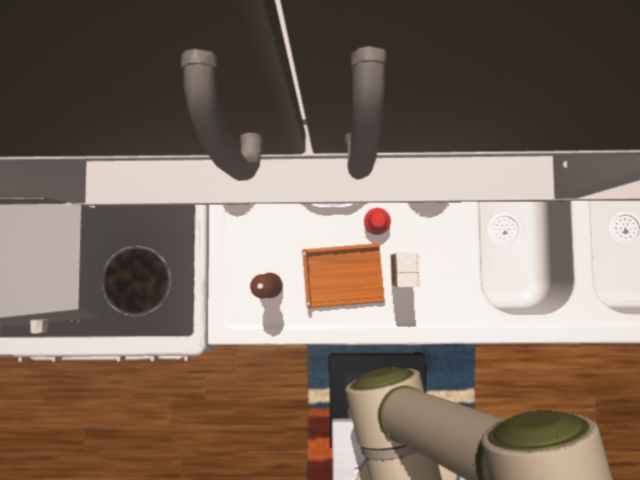

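The side view shows the carton at about (384,244), the tray at (362,312), the mill at (334,347), the timer at (320,264) and the bottle at (290,212). In the top view the carton is at (405,270) and the tray at (343,276), with its end wall on the left, so tray +x is about world +y. The timer is at (377,220) and the mill at (266,286).

```bash
cat > h.py <<'E'
import numpy as np,cv2
def cloud(c,W=None):
    W=c["world_from_camera"] if W is None else W
    v,u=np.mgrid[0:480,0:640]
    p=cv2.undistortPoints(np.stack([u,v],-1).reshape(-1,1,2).astype(np.float32),c["mtx"],c["dist"]).reshape(480,640,2)
    z=c["range_z"]; P=np.stack([p[...,0]*z,-p[...,1]*z,-z],-1)@W[:3,:3].T+W[:3,3]
    P[z<=0]=np.nan
    return P,cv2.cvtColor(c["image"],cv2.COLOR_RGB2HSV)
def rect(P,i=""):
    r=cv2.minAreaRect(P[:,:2].astype(np.float32)); print(i,len(P),"c",np.round(r[0],1),"sz",np.round(r[1],1),"ang",round(r[2],2)); return r
E
python3 - <<'E'
import pickle,numpy as np,cv2
from h import *
d=pickle.load(open("c0.pkl","rb"))
for n in("top","side"):
    P,H=cloud(d[n]); x,y,z=P[...,0],P[...,1],P[...,2]
    h,s,v=[H[...,i].astype(int) for i in range(3)]
    print(n,"table z",np.nanmedian(z[(abs(z)<15)&(x>300)&(x<550)&(y>-150)&(y<300)]))
    ws=(x>250)&(x<650)&(y>-250)&(y<350)
    wood=ws&(h<20)&(s>110)&(z<45)&(z>-5)&(y<240)
    red=ws&((h<6)|(h>172))&(s>150)&(z>10)&(x>480)&(y<150)
    U=np.zeros((480,640),np.uint8)
    def big(m):
        k,l,st,_=cv2.connectedComponentsWithStats(m.astype(np.uint8)); return l==1+np.argmax(st[1:,4])
    w=big(wood); vv,uu=np.nonzero(w); print("tray px",uu.min(),uu.max(),vv.min(),vv.max()); 
    rect(P[w],"tray all"); 
    for a,b in((0,8),(12,20),(26,38)): 
        if (w&(z>a)&(z<b)).sum()>5: m=w&(z>a)&(z<b); rect(P[m],f"tray z{a}-{b} med {np.median(z[m]):.1f}")
    m=big(ws&(z>115)&(z<145)&(y<60)&(x>300)&(x<520)); rect(P[m],"carton top"); print(np.nanmedian(z[m]))
    m=big(ws&(z>30)&(z<145)&(y<60)&(x>300)&(x<510)); rect(P[m],"carton all")
    if red.any(): rect(P[big(red)],"timer"); print(np.nanmax(z[red]))
    m=ws&(z>20)&(y>180)&(y<300)&(x<480); rect(P[m],"mill"); print(np.nanmax(z[m]))
    m=ws&(z>30)&(x>560)&(y<100)&(v<110)
    if m.any(): rect(P[big(m)],"bottle")
E
```

```text
top table z 2.461720298234013
tray px 303 383 243 307
tray all 4478 c [474.8 130.9] sz [131.2 173.1] ang 4.38
tray z0-8 med 4.2 3326 c [479.6 127.8] sz [121.4 165.5] ang 4.08
tray z12-20 med 16.0 551 c [475. 128.] sz [130.7 164.6] ang 4.27
tray z26-38 med 32.0 177 c [469.  213.5] sz [128.    7.4] ang 4.27
carton top 781 c [486.3   3.6] sz [67.6 45.7] ang 0.92
130.3318036651981
carton all 786 c [481.2   3.8] sz [57.7 46. ] ang 1.07
timer 427 c [594.7  56.6] sz [53.4 53.6] ang 43.65
57.34493496848063
mill 576 c [441.3 249.3] sz [101.9  74.6] ang 88.87
152.51505912465814
bottle 30028 c [573.9  12.7] sz [174.6   2.3] ang 89.84
side table z 3.242698384430412
tray px 338 408 280 340
tray all 2683 c [465.3 131.1] sz [114.9 176.3] ang 4.01
tray z0-8 med 5.2 2254 c [472.6 112.1] sz [103.1 137.7] ang 4.25
tray z12-20 med 17.0 262 c [413.8 118.5] sz [  9.7 150. ] ang 3.74
tray z26-38 med 32.8 147 c [431.1 211.8] sz [58. 11.] ang 6.82
carton top 756 c [484.5   3.8] sz [70.6 50.3] ang 1.12
129.6084492619381
carton all 2069 c [479.4   4. ] sz [61.6 51.1] ang 0.85
timer 2 c [605.8  64.4] sz [1.9 0. ] ang -153.11
52.53249126876324
mill 614 c [439.1 253. ] sz [106.5  58.3] ang 78.94
152.29886904470794
bottle 21 c [573.3  42.5] sz [10.  21.2] ang 24.31
```

Emit:
step_arm([
  [0.259, 0.403, 0, 0, 0, 1.14, 0.65],
  [0.259, 0.403, 0, 0, 0, 1.14, 0.65],
  [0.259, 0.403, 0, 0, 0, 1.14, 0.65],
  [0.259, 0.403, 0, 0, 0, 1.14, 0.65],
  [0.259, 0.403, 0, 0, 0, 1.14, 0.65],
  [0.259, 0.403, 0, 0, 0, 1.14, 0.65],
  [0.259, 0.403, 0, 0, 0, 1.14, 0.65],
  [0.259, 0.403, 0, 0, 0, 1.14, 0.65],
  [0.259, 0.403, 0, 0, 0, 1.14, 0.65],
  [0.259, 0.403, 0, 0, 0, 1.14, 0.65],
  [0.259, 0.403, 0, 0, 0, 1.14, 0.65],
  [0.259, 0.403, 0, 0, 0, 1.14, 0.65],
  [0.259, 0.403, 0, 0, 0, 1.14, 0.65],
  [0.259, 0.403, 0, 0, 0, 1.14, 0.65],
  [0.259, 0.403, 0, 0, 0, 1.14, 0.65],
  [0.259, 0.403, 0, 0, 0, 1.14, 0.65],
])

```text
time_s: 1.43
tool_pos: [486.3, -71.0, 242.2]
eef_rot: [-2.203, -2.24, 0.0]
wrist_force: [-0.3, -0.5, 0.2]
grip_width: 30.0
grasp_force: 0.0
```

Emit:
step_arm([
  [0, 0, -0.04, 0, 0, 0, 0.65],
  [0, 0, -0.08, 0, 0, 0, 0.65],
  [0, 0, -0.12, 0, 0, 0, 0.65],
  [0, 0, -0.12, 0, 0, 0, 0.65],
  [0, 0, -0.12, 0, 0, 0, 0.65],
])

```text
time_s: 1.85
tool_pos: [486.2, -70.6, 122.2]
eef_rot: [-2.201, -2.238, 0.002]
wrist_force: [0.1, -0.8, 0.8]
grip_width: 29.9
grasp_force: 0.0
```

```bash
python3 - <<'E'
from cell import *
import cv2
c=read_camera("side")
cv2.imwrite("pics/side1.png",cv2.resize(c["image"][120:330,250:530,::-1],(800,600)))
print(get_state()["tool_pos"])
E
```

```text
[487.36640353 -70.93336938 123.99353415]
```

View pics/side1.png

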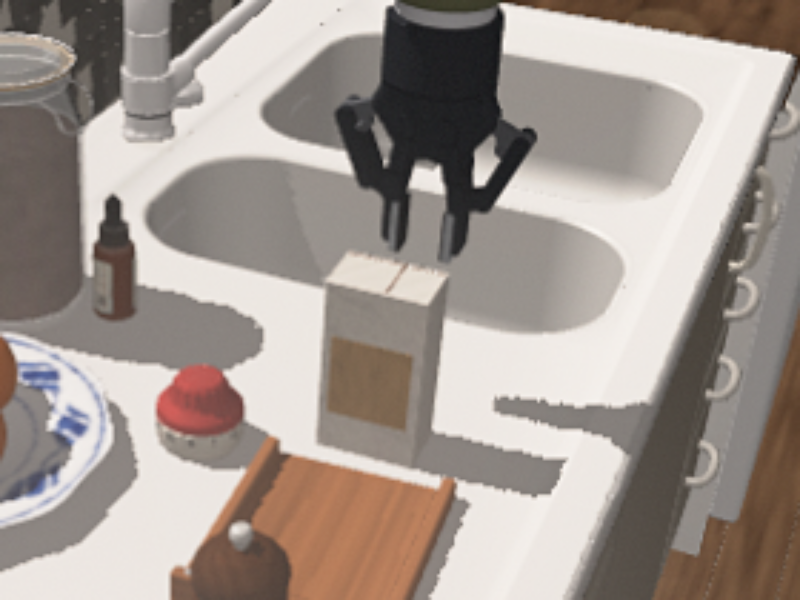

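The fingertips stand behind the carton, centred on it and level with its top (the fingers are near (425,240) in the crop and the carton top near (388,278)). I'll go 10 mm lower and push.

Emit:
step_arm([
  [0, 0.012, -0.01, 0, 0, 0, 0.65],
  [0, 0.025, -0.01, 0, 0, 0, 0.65],
  [0, 0.036, -0.01, 0, 0, 0, 0.65],
  [0, 0.042, -0.01, 0, 0, 0, 0.65],
  [0, 0.048, -0.01, 0, 0, 0, 0.65],
  [0, 0.054, -0.01, 0, 0, 0, 0.65],
  [0, 0.06, -0.01, 0, 0, 0, 0.65],
  [0, 0.066, -0.01, 0, 0, 0, 0.65],
  [0, 0.07, -0.01, 0, 0, 0, 0.65],
  [0, 0.07, -0.01, 0, 0, 0, 0.65],
])

```text
time_s: 2.73
tool_pos: [486.7, 0.7, 112.3]
eef_rot: [-2.2, -2.242, 0.0]
wrist_force: [-0.8, -0.0, 0.3]
grip_width: 29.7
grasp_force: 0.0
```

```bash
python3 - <<'E'
from cell import *
import cv2
c=read_camera("side")
cv2.imwrite("pics/side2.png",cv2.resize(c["image"][120:330,250:530,::-1],(800,600)))
E
```

```text
(no output)
```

View pics/side2.png

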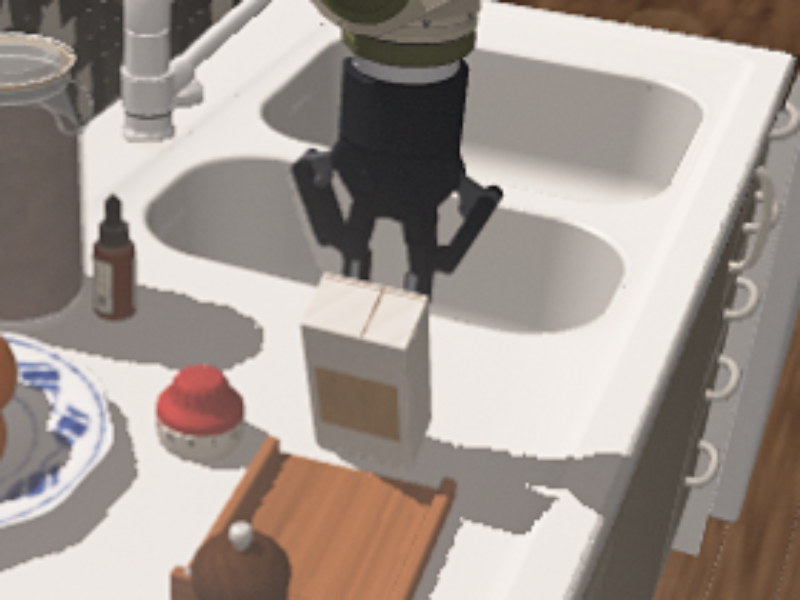

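The carton is tipping over its front lower edge. Its top is now at about (365,305), and its foot has barely moved. I'll keep pushing.

Emit:
step_arm([
  [0, 0.006, 0, 0, 0, 0, 0.65],
  [0, 0.012, 0, 0, 0, 0, 0.65],
  [0, 0.018, 0, 0, 0, 0, 0.65],
  [0, 0.024, 0, 0, 0, 0, 0.65],
  [0, 0.028, 0, 0, 0, 0, 0.65],
  [0, 0.028, 0, 0, 0, 0, 0.65],
  [0, 0.028, 0, 0, 0, 0, 0.65],
  [0, 0.028, 0, 0, 0, 0, 0.65],
  [0, 0.028, 0, 0, 0, 0, 0.65],
])

```text
time_s: 3.53
tool_pos: [486.8, 27.8, 112.3]
eef_rot: [2.202, 2.241, 0.0]
wrist_force: [-0.3, 0.3, 0.6]
grip_width: 29.7
grasp_force: 0.0
```

```bash
python3 - <<'E'
from cell import *
import cv2
c=read_camera("side")
cv2.imwrite("pics/side3.png",cv2.resize(c["image"][120:360,230:550,::-1],(800,600)))
E
```

```text
(no output)
```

View pics/side3.png

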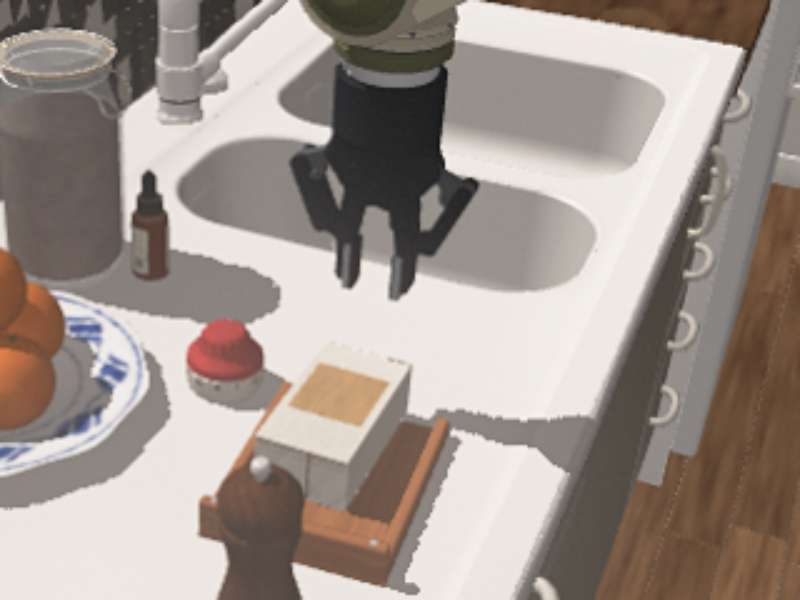

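The carton lies flat in the tray between the rails (crop (335,425)). Next I'll back off, go down behind its bottom end and measure.

Emit:
step_arm([
  [0, -0.03, 0, 0, 0, 0, 0.65],
  [0, -0.06, 0, 0, 0, 0, 0.65],
  [0, -0.085, 0, 0, 0, 0, 0.65],
  [0, -0.085, -0.02, 0, 0, 0.04, 0.65],
  [0, -0.085, -0.02, 0, 0, 0.06, 0.65],
  [0, -0.085, -0.02, 0, 0, 0.06, 0.65],
])

```text
time_s: 4.08
tool_pos: [486.2, -56.9, 91.9]
eef_rot: [-2.132, -2.305, 0.001]
wrist_force: [-0.3, 0.7, 0.2]
grip_width: 30.0
grasp_force: 0.0
```

```bash
cat > m.py <<'E'
from cell import *
from h import *
import sys
for n in("top","side"):
    c=read_camera(n); cv2.imwrite(f"pics/{n}_{sys.argv[1]}.png",c["image"][:,:,::-1])
    P,H=cloud(c); x,y,z=P[...,0],P[...,1],P[...,2]; h,s,v=[H[...,i].astype(int) for i in range(3)]
    m=(z>42)&(z<56)&(x>390)&(x<562)&(y>0)&(y<215)
    k,l,st,_=cv2.connectedComponentsWithStats(m.astype(np.uint8)); m=l==1+np.argmax(st[1:,4])
    rect(P[m],n+" carton"); print(np.median(z[m]),"plane tilt",np.linalg.lstsq(np.c_[P[m][:,:2],np.ones(m.sum())],z[m],rcond=None)[0])
    w=(h<20)&(s>110)&(z>26)&(z<38)&(y>195)&(y<230)&(x<545)&(x>390)
    rect(P[w],n+" endwall")
    r=((h<6)|(h>172))&(s>150)&(z>10)&(x>540)&(x<650)&(y<150)&(y>-20)
    if r.sum()>20: rect(P[r],"timer")
    q=(x>250)&(z>20)&(y>222)&(y<300)&(x<480); rect(P[q],"mill")
s=get_state(); print(s["time_s"],s["tool_pos"],s["wrist_force"])
E
python3 m.py a
```

```text
top carton 1912 c [485.7  96.2] sz [128.5  69.5] ang 89.52
49.47764477307351 plane tilt [-2.37006338e-04  4.86637890e-05  4.96073195e+01]
top endwall 176 c [468.2 213.2] sz [125.8   7.4] ang 4.17
timer 406 c [597.7  56. ] sz [49.3 53.9] ang 8.31
mill 431 c [370.9 265.9] sz [227.3  34.5] ang 15.08
side carton 1842 c [484.6  96.9] sz [ 71.7 133.4] ang 0.05
49.21778365058606 plane tilt [ 8.88009213e-03 -7.07446035e-03  4.54256300e+01]
side endwall 147 c [466.2 214.4] sz [126.9  11.9] ang 4.71
mill 254 c [450.8 290.4] sz [51.1 19.2] ang 0.0
4.1833 [486.98395793 -56.56279837  92.89169859] [-0.76497298  0.19981715  0.04076664]
```

The carton is flat (top face at z = 49), centre (485,96), yaw 90° against 94.3° for the tray. Its top end is about 47 mm short of the wall. I'll go down behind its bottom end and push along the tray.

Emit:
step_arm([
  [0, 0, -0.035, 0, 0, 0, 0.65],
  [0, 0, -0.068, 0, 0, 0, 0.65],
  [0, 0.02, -0.068, 0, 0, 0, 0.65],
  [-0.001, 0.045, -0.068, 0, 0, 0, 0.65],
  [-0.002, 0.065, -0.068, 0, 0, 0, 0.65],
  [-0.002, 0.07, -0.068, 0, 0, 0, 0.65],
  [-0.002, 0.075, -0.068, 0, 0, 0, 0.65],
  [-0.003, 0.08, -0.068, 0, 0, 0, 0.65],
  [-0.003, 0.085, -0.068, 0, 0, 0, 0.65],
  [-0.003, 0.09, -0.068, 0, 0, 0, 0.65],
  [-0.004, 0.095, -0.068, 0, 0, 0, 0.65],
  [-0.004, 0.1, -0.068, 0, 0, 0, 0.65],
  [-0.005, 0.105, -0.068, 0, 0, 0, 0.65],
  [-0.005, 0.11, -0.068, 0, 0, 0, 0.65],
  [-0.005, 0.113, -0.068, 0, 0, 0, 0.65],
  [-0.005, 0.113, -0.068, 0, 0, 0, 0.65],
])

```text
time_s: 5.52
tool_pos: [481.4, 56.7, 24.1]
eef_rot: [-2.132, -2.306, 0.0]
wrist_force: [0.6, -0.3, 1.0]
grip_width: 29.8
grasp_force: 0.0
```

```bash
python3 m.py b
```

```text
top carton 1135 c [476.  158.5] sz [69.8 80.6] ang 4.47
49.41158080127934 plane tilt [-7.55979383e-03 -4.96364294e-03  5.37904419e+01]
top endwall 177 c [468.3 213.2] sz [125.8   7.4] ang 4.2
timer 414 c [597.   55.5] sz [53.4 51.5] ang 88.7
mill 2616 c [374.4 260.9] sz [219.7  57.3] ang 9.09
side carton 1897 c [476.7 123.4] sz [ 70.8 153.3] ang 4.04
49.667885661406444 plane tilt [1.46420768e-03 2.17917630e-03 4.85051150e+01]
side endwall 126 c [466.9 216.1] sz [126.7  10.1] ang 6.09
mill 1795 c [364.  264.5] sz [235.6  52. ] ang 8.14
5.6167 [481.46293771  56.27117756  24.05014976] [-0.3773311  -0.78090275  0.1698593 ]
```

The carton is now aligned at about 4.3°, with roughly 9 mm left. I'll push gently until it touches the wall.

Emit:
step_arm([
  [0, 0.002, 0, 0, 0, 0, 0.65],
  [0, 0.004, 0, 0, 0, 0, 0.65],
  [0, 0.006, 0, 0, 0, 0, 0.65],
  [-0.001, 0.007, 0, 0, 0, 0, 0.65],
  [-0.001, 0.008, 0, 0, 0, 0, 0.65],
  [-0.001, 0.008, 0, 0, 0, 0, 0.65],
])

```text
time_s: 6.12
tool_pos: [480.7, 64.2, 24.3]
eef_rot: [-2.133, -2.306, -0.0]
wrist_force: [1.1, 0.3, 0.8]
grip_width: 29.6
grasp_force: 0.0
```

Emit:
step_arm([
  [0, 0.001, 0, 0, 0, 0, 0.65],
  [0, 0.002, 0, 0, 0, 0, 0.65],
  [0, 0.002, 0, 0, 0, 0, 0.65],
])

```text
time_s: 6.37
tool_pos: [480.8, 66.1, 24.3]
eef_rot: [2.133, 2.306, 0.0]
wrist_force: [0.7, 0.1, -0.8]
grip_width: 29.7
grasp_force: 0.0
```

Emit:
step_arm([
  [0, 0.001, 0, 0, 0, 0, 0.65],
  [0, 0.002, 0, 0, 0, 0, 0.65],
  [0, 0.002, 0, 0, 0, 0, 0.65],
])

```text
time_s: 6.62
tool_pos: [480.8, 68.1, 24.3]
eef_rot: [-2.133, -2.306, -0.0]
wrist_force: [0.5, 0.4, 0.1]
grip_width: 29.8
grasp_force: 0.0
```

Emit:
step_arm([
  [0, 0.001, 0, 0, 0, 0, 0.65],
  [0, 0.0015, 0, 0, 0, 0, 0.65],
  [0, 0.0015, 0, 0, 0, 0, 0.65],
])

```text
time_s: 6.87
tool_pos: [480.8, 68.7, 24.3]
eef_rot: [2.132, 2.306, -0.002]
wrist_force: [-0.6, -8.9, 0.4]
grip_width: 29.9
grasp_force: 4.3
```

Emit:
step_arm([
  [0, 0.0005, 0, 0, 0, 0, 0.65],
  [0, 0.0005, 0, 0, 0, 0, 0.65],
  [0, 0.0005, 0, 0, 0, 0, 0.65],
])

```text
time_s: 7.12
tool_pos: [480.8, 68.7, 24.4]
eef_rot: [2.132, 2.306, -0.003]
wrist_force: [-1.8, -12.4, 1.0]
grip_width: 29.5
grasp_force: 6.1
```

It is against the wall: 12 N, and no further travel. Now I'll back off slowly, rise and look.

Emit:
step_arm([
  [0, -0.004, 0, 0, 0, 0, 0.65],
  [0.001, -0.015, 0, 0, 0, 0, 0.65],
  [0.004, -0.05, 0, 0, 0, 0, 0.65],
  [0.007, -0.09, 0.01, 0, 0, 0, 0.65],
  [0.008, -0.12, 0.04, 0, 0, 0, 0.65],
  [0.008, -0.14, 0.08, 0, 0, 0, 0.65],
  [0.008, -0.16, 0.12, 0, 0, 0, 0.65],
  [0.008, -0.18, 0.16, 0, 0, 0, 0.65],
  [0.008, -0.21, 0.18, 0, 0, 0, 0.65],
  [0.008, -0.21, 0.18, 0, 0, 0, 0.65],
  [0.008, -0.21, 0.18, 0, 0, 0, 0.65],
])

```text
time_s: 8.03
tool_pos: [489.0, -141.8, 205.4]
eef_rot: [2.134, 2.302, 0.001]
wrist_force: [-0.5, -0.0, 0.4]
grip_width: 29.8
grasp_force: 0.0
```

```bash
python3 m.py c; python3 -c "
import cv2
a=cv2.imread('pics/top_c.png')[190:350,220:440]; b=cv2.imread('pics/side_c.png')[160:400,250:470]
cv2.imwrite('pics/fin.png',cv2.hconcat([cv2.resize(a,(440,400)),cv2.resize(b,(360,400))]))"
```

```text
top carton 1926 c [477.1 145.3] sz [ 69.9 130.3] ang 4.48
49.47458614641096 plane tilt [ 3.15251351e-03 -2.11294904e-03  4.82628126e+01]
top endwall 162 c [468.1 213.3] sz [125.9   7.2] ang 4.28
timer 405 c [598.   56.1] sz [48.1 54.5] ang 11.95
mill 416 c [453.8 286.1] sz [27.5 51.3] ang 89.31
side carton 1753 c [475.1 144.7] sz [ 70.8 133.1] ang 4.34
49.67101816947195 plane tilt [3.24329989e-03 6.22501488e-03 4.71177597e+01]
side endwall 120 c [466.4 215.3] sz [126.6   9.2] ang 5.16
mill 260 c [450.2 290.1] sz [19.7 50. ] ang 89.63
8.1333 [ 488.14494851 -139.48938712  203.00827196] [-0.3874467  -0.42308889 -0.73064143]
```

View pics/fin.png

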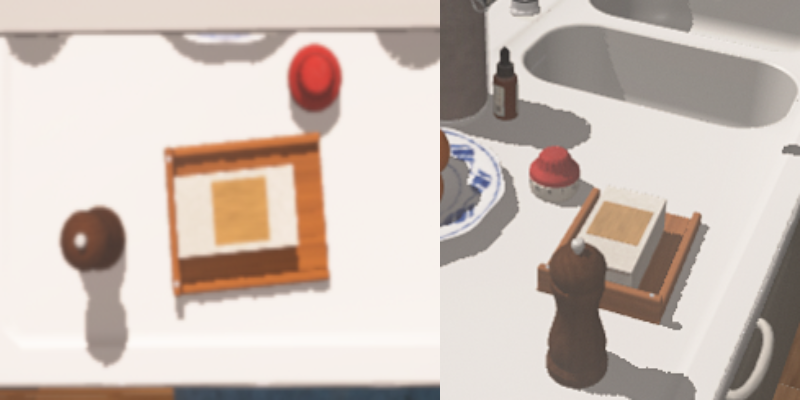

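The carton lies flat and square, with its top end against the end wall ((175,215) on the left). It is at 4.4° and the wall at 4.3°. The mill, timer and bottle still stand in place, and the arm is clear.

```bash
python3 -c "
from cell import *
print(job_done())"
```

```text
the job is handed in; nothing more can be done
None
```

The carton is toppled into the tray and pushed flat and square against the end wall; the mill, timer and bottle still stand in place, and the job was handed in at about 8 s with the arm clear.

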